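# Test and reset the panic button in the drawer by the door

## Robot

A 7-joint arm with a two-finger parallel gripper is mounted at the origin on the work surface. World frame = base frame: x ahead of the robot, y to its left, z up, the work surface at z = 0. Lengths are in mm, angles in rad, forces in N, time in s.
With the tool pointing down it reaches from about 400 to 850 mm from the base axis. Payload 10.4 kg.
Tool frame: the origin (TCP) lies at the very end of the fingers, on their centre line; the grasp point (between the pads) lies robot.hold_point_z behind it (robot.hold_point_z is the distance from the TCP to the grasp point, in mm); z points along the fingers, y is the direction in which the jaws open and shut (so a half turn about z gives the same grasp; the last joint's range is limited). The gripper opens to 85 mm and grips with 20 to 120 N. Pads are 22 mm wide; open, the fingers measure 114 mm over their backs; the gripper's body (76 mm by 85 mm) begins 54 mm behind the grasp point. The pads swing forward as they close: fully open they stand 13 mm farther back than shut.
Start: joints at [1.303, 0.332, -0.065, 1.46, 0.022, 1.35, -0.088], TCP at [151.497, -606.383, 231.338] pointing down, gripper open.
Joint ranges: [-2.6, 2.6], [-0.5, 2.12], [-1.47, 1.34], [0.16, 2.42], [-1.27, 4.41], [0.06, 2.06], [-2.6, 2.6]. Speed limits (rad/s): [2.22, 2.22, 2.79, 2.79, 3.14, 3.14, 3.14].

## Interface

Orientations are given as a unit quaternion [w, x, y, z].
In Python, from workcell import robot gives the robot as it stands. The module is installed in compiled form; this text tells all that it offers.
- The arm moves only by the tool send_rows, never from a script. Its argument "targets" is a list of rows, each a list of 3 entries, a list of its own where there are three numbers: the shift along the world's x, y, z in cm, then the turn, a rotation vector about the world's x, y, z in degrees, then the finger opening in cm, from 0 to 8.54. A call has 1 to 10 rows; each row shifts and turns the commanded pose from where the row before left it; what a row does not reach is not made up. A row lasts 1/10 s, in which the tool goes at most 50 mm and 8.59 degrees, less where a joint would pass 70% of its speed; a pose out of reach is approached as far as the arm can. A call is refused whole if a number of a shift passes 5 or a number of a turn 8.59, either way. A call with a gripper value outside its range is refused whole. The fingers move at their own pace and stop on an object; "grip_force" is the grip in N (left out, the last holds). Time passes only in rows, so rows that do not move let the fingers close. It gives the time, the measured TCP pose, the force and the opening at its end, in the units of the state.
- robot.read_state(): the state, without advancing time (a new reading comes with each control period).
- robot.read_camera(name): name is "side" or "top"; returns the picture (384x512x3 uint8, red, green, blue); there is no depth.
- robot.calibration(name): a dict with "intrinsics" (3x3 intrinsics, pixels), "pose" (4x4, takes a point from camera to world coordinates). Camera axes: x right, y up, looking along -z (the intrinsics and any distortion apply to the point x, -y, -z); pixel columns grow to the right and rows downward; lengths in mm; the calibration is good to about 2 mm. A picture is of the moment at which its call begins. calibration takes no time and is no camera call.
- robot.job_done(): hands the job in, once; it reports no verdict.
The state is a dict: "t": time; "qpos": joint angles; "dq": joint speeds; "tau": joint torques, N m; "position": TCP position; "tcp_rot": TCP orientation; "contact_force": force on the tool from outside, world axes, zero at the start; "ft_torque": the same for the moment, N m; "finger_gap": finger opening in mm.
Only numpy, scipy, OpenCV 4.12 (cv2) and the standard library are available. Lean on these libraries where they do the work, as an engineer would, in place of code of your own. Each camera call takes 0.05 s, during which the arm holds its last target. There are 200 camera calls.

## Task

Time to test the room's panic alarm. In the half-open top drawer, push the mushroom button with the raised grip bar fully down so that it stays down, then turn it clockwise to its stop so that it comes back up reset, and let go. Do not press the smaller, smooth door-chime button.

Things in the scene. Friction and masses are not known exactly. Their poses are not given: they have to be found in the camera images.
- stop_bar (a point): Centre of the top of the panic button's grip bar; x along the bar, y across, z up; moves with it; push and turn are about its vertical axis. Round black mushroom head, 50 mm across, on a white 90 x 90 x 50 mm box fixed to the drawer's floor; across the head a metal-grey bar 44 long, 14 wide, 22 mm proud of it. Bar top 195 mm above the table, chest's top 175, drawer's front 165. Yaw: bar's x within 27 deg of +x.
- stop_push (a joint): How far the panic button's head is pushed down, in m: 0 up, 0.007 fully down at a hard stop. Pressing takes 3 to 4.5 N over the travel; the head stays where it is left, so it stays down.
- stop_turn (a joint): How far head and bar are turned, in rad: 0 as found, growing clockwise seen from above to a hard stop at 1.3 (75 degrees). Friction about 0.05 Nm; it stays where it is left. Over the turn a cam lifts a pressed head steadily by about 6 mm, to about 1 mm short of its top position.
- chime_push (a joint): The door-chime button, a bystander: how far it is pushed, in m (0 up, 0.005 fully down, springs back). A smooth black dome 32 mm across without a bar, on a white box 80 x 80 x 35 mm fixed to the same drawer's floor (95 mm above the table); dome's top 148 mm above the table. It and the panic button stand in any two of four places side by side.

How it is judged (in metres and radians):
On the way, in this order (a step that is already met when the one before it is completed fails the run):
1. the panic button is pushed down (5 of its 7 mm or more) before it is turned (value of joint stop_push above 0.005 m and value of joint stop_turn below 0.3 rad), for 0.1 s.
2. its bar is turned clockwise to the stop (within 11 degrees) and the head is up again (value of joint stop_turn above 1.1 rad and value of joint stop_push below 0.003 m), for 0.1 s.
At the end, for the whole second after the job is handed in: The panic button's bar stands turned clockwise at its stop (turn over 1.1 of 1.3 rad) and at rest, and its head is up (less than 3 mm down) (all of step 2 and velocity of joint stop_turn below 0.05 rad/s); the robot touches nothing.
It fails at once if the door-chime button is pressed (more than 2.5 mm) (value of joint chime_push above 0.0025 m).
It also fails if it takes over 40 s, if anything falls off the work surface, if the arm or the gripper's body presses on something with over 40 N, if the wrist force passes 120 N, or if a joint passes its speed limit or range.

## Working session

There is one attempt and no reset: what is moved stays moved. The work goes in short steps, Python scripts to look and compute and a tool call to move; the robot and the scene stay as the last step left them, time stands still between calls to the robot, and variables do not carry over. Pictures are saved under pics/ and viewed, about 8 in all and at most 12, crops included, and the job is handed in when it is done.

Besides the shell and the picture viewer there is one more tool, called after "Call:" as name(argument=value, ...) on one line, values as JSON. send_rows: Moves the arm, as the interface text tells. Its arguments: {"type":"object","properties":{"targets":{"type":"array"},"grip_force":{"type":"number"}},"required":["targets"]}

```bash
mkdir -p pics
python3 - <<'E'
from workcell import robot
import cv2
for n in("side","top"):
    cv2.imwrite(f"pics/{n}0.png",robot.read_camera(n)[:,:,::-1]);c=robot.calibration(n);print(n,c["intrinsics"],c["pose"].round(3) if hasattr(c["pose"],"round") else c["pose"], c.keys())
print(robot.read_state(),robot.hold_point_z)
E
```

```text
side [[411.38639105   0.         253.78970774]
 [  0.         411.38639105 200.01916397]
 [  0.           0.           1.        ]] [[ 8.70000e-01  3.65000e-01 -3.30000e-01  3.62894e+02]
 [-4.92000e-01  6.68000e-01 -5.58000e-01 -3.75095e+02]
 [ 1.60000e-02  6.48000e-01  7.61000e-01  7.16584e+02]
 [ 0.00000e+00  0.00000e+00  0.00000e+00  1.00000e+00]] dict_keys(['intrinsics', 'pose'])
top [[490.60257011   0.         250.48287359]
 [  0.         490.60257011 196.85751021]
 [  0.           0.           1.        ]] [[ 1.000000e-03  9.780000e-01 -2.070000e-01  3.537340e+02]
 [-1.000000e+00  0.000000e+00 -6.000000e-03 -1.456200e+01]
 [-6.000000e-03  2.070000e-01  9.780000e-01  1.176435e+03]
 [ 0.000000e+00  0.000000e+00  0.000000e+00  1.000000e+00]] dict_keys(['intrinsics', 'pose'])
{'t': 0.1, 'qpos': array([ 1.30337024,  0.33281314, -0.06468524,  1.46088163,  0.02159468,
        1.34990415, -0.08848192]), 'dq': array([-1.92851608e-05, -6.23775144e-04, -2.72907916e-05, -2.72755119e-03,
       -7.00522092e-04, -5.73964171e-04,  1.84770125e-04]), 'tau': array([ 2.81188797e-03, -6.26747990e+01,  5.04643342e-02, -3.92427993e+01,
        1.63919572e-02,  7.00527162e-03,  8.23943810e-05]), 'position': array([ 151.39705075, -606.02649785,  230.5810691 ]), 'tcp_rot': array([-6.46328358e-04,  9.92515276e-01,  1.22118781e-01, -1.09728697e-04]), 'contact_force': array([ 0.29275791, -0.19748627, -0.34735707]), 'ft_torque': array([ 4.34528446e-05, -4.63045642e-02,  2.02192318e-02]), 'finger_gap': 85.46087883007594} 18.700000000000003
```

View pics/side0.png

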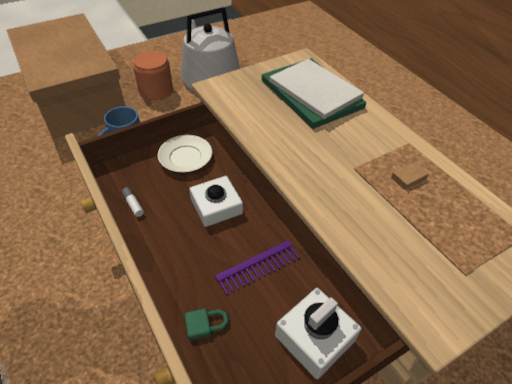

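View pics/top0.png

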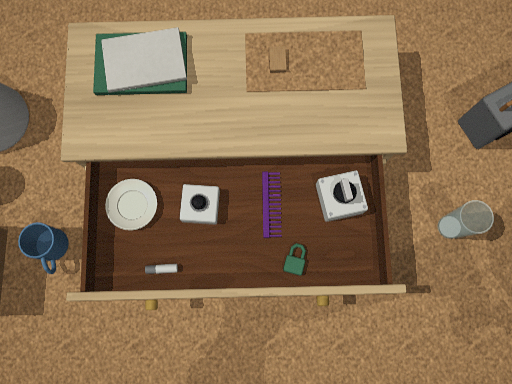

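The panic button, with its grey bar, is at about (346,190) in the top view and (322,314) in the side view. The chime is at (199,203) in the top view. I'll enlarge both views of the panic button.

Run:
```python
import cv2,numpy as np
a=cv2.imread("pics/top0.png")[160:230,310:380];b=cv2.imread("pics/side0.png")[280:380,270:370]
a=cv2.resize(a,(560,560),interpolation=3);b=cv2.resize(b,(560,560),interpolation=3)
cv2.imwrite("pics/c0.png",cv2.resize(np.hstack([a,b]),(800,400),interpolation=3))
```

```text
(no output)
```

View pics/c0.png

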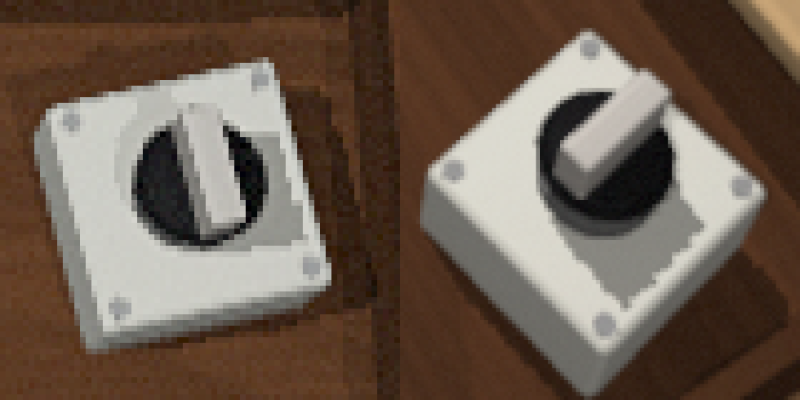

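```bash
cat > h.py <<'E'
import numpy as np
from workcell import robot
def ray(n,px):
    c=robot.calibration(n);K=np.array(c["intrinsics"]);T=np.array(c["pose"])
    d=np.linalg.solve(K,[px[0],px[1],1]);d=T[:3,:3]@(d*[1,-1,-1]);return T[:3,3],d/np.linalg.norm(d)
def tri(a,b):
    (p,d),(q,e)=ray("top",a),ray("side",b)
    s=np.linalg.lstsq(np.c_[d,-e],q-p,rcond=None)[0];A=p+d*s[0];B=q+e*s[1]
    return (A+B)/2,np.linalg.norm(A-B)
def atz(n,px,z):
    p,d=ray(n,px);return p+d*(z-p[2])/d[2]
E
python3 - <<'E'
from h import *
t=[(347.8,188.9),(345.7,178.9),(350.1,198.7)];s=[(323.75,310.75),(334.25,300.75),(313.25,321.25)]
for a,b in zip(t,s): m,r=tri(a,b);print(m.round(1),r.round(1),atz("top",a,195).round(1),atz("side",b,195).round(1))
for n,l in(("top",t),("side",s)):
    d=atz(n,l[1],195)-atz(n,l[2],195);print(np.degrees(np.arctan2(d[1],d[0])),np.linalg.norm(d))
from scipy.spatial.transform import Rotation as R
st=robot.read_state();print(R.from_quat(st["tcp_rot"],scalar_first=True).as_matrix().round(3),st["position"])
E
```

```text
[ 578.1 -208.9  189.7] 1.8 [ 577.7 -208.2  195. ] [ 575.  -210.4  195. ]
[ 598.5 -204.8  192.6] 1.9 [ 598.8 -204.7  195. ] [ 596.4 -205.4  195. ]
[ 558.  -213.4  186.6] 2.0 [ 557.2 -212.1  195. ] [ 553.9 -215.8  195. ]
10.018482524426483 42.26383269109712
13.751006346994641 43.79511739099246
[[ 0.97   0.242 -0.   ]
 [ 0.242 -0.97   0.001]
 [-0.    -0.001 -1.   ]] [ 151.39705075 -606.02649785  230.5810691 ]
```

Call:
send_rows(targets=[[[0,0,2],[0,0,0],5],[[2,2,2],[0,0,0],5],[[3,2.8,0],[0,0,0],5],[[3,2.8,0],[0,0,0],5],[[3,2.8,0],[0,0,0],5],[[3,2.8,0],[0,0,0],5],[[3,2.8,0],[0,0,0],5],[[3,2.8,0],[0,0,0],5],[[3,2.8,0],[0,0,0],5],[[3,2.8,0],[0,0,0],5]], grip_force=30)

```text
t: 1.1
position: [412.3, -361.0, 271.1]
tcp_rot: [-0.0, 0.993, 0.122, -0.0]
contact_force: [0.7, -0.3, 0.1]
finger_gap: 49.9
```

Call:
send_rows(targets=[[[3,2.8,0],[0,0,0],5],[[3,2.8,0],[0,0,0],5],[[3,2.8,0],[0,0,0],5],[[3,2.8,0],[0,0,-2],5],[[2,2,0],[0,0,0],5],[[0,0,0],[0,0,0],5],[[0,0,0],[0,0,0],5]])

```text
t: 1.8
position: [551.5, -230.0, 270.8]
tcp_rot: [-0.0, 0.994, 0.105, -0.0]
contact_force: [-0.8, -1.5, 0.2]
finger_gap: 50.0
```

Call:
send_rows(targets=[[[2.5,2.1,0],[0,0,0],5],[[0,0,-2],[0,0,0],5],[[0,0,-2],[0,0,0],5],[[0,0,-1.5],[0,0,0],5],[[0,0,0],[0,0,0],5]])

```text
t: 2.3
position: [574.7, -210.5, 214.1]
tcp_rot: [-0.001, 0.995, 0.104, -0.002]
contact_force: [0.4, 0.1, 0.3]
finger_gap: 49.9
```

Run:
```python
from h import *
import cv2
a=robot.read_camera("top")[140:240,295:395,::-1];b=robot.read_camera("side")[230:380,240:390,::-1]
cv2.imwrite("pics/c1.png",np.hstack([cv2.resize(x,(400,400),interpolation=3) for x in(a,b)]))
s=robot.read_state();print(s["position"],s["qpos"])
```

```text
[ 576.17851739 -210.21485123  216.81264814] [ 0.61411992  0.34693241 -0.43016889  1.4965      0.14691551  1.32997136
 -1.19056568]
```

View pics/c1.png

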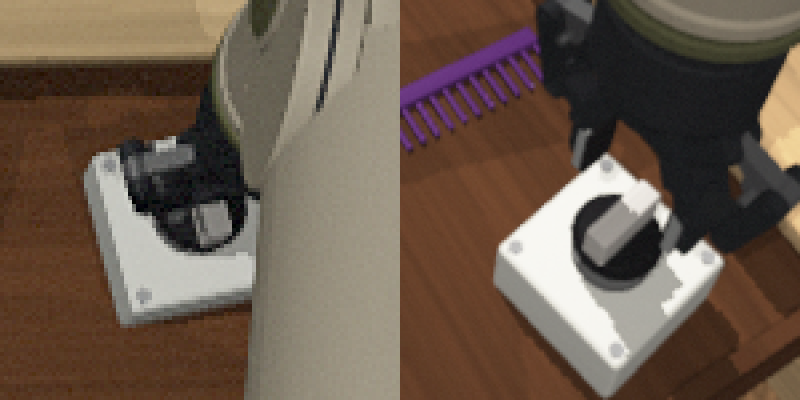

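The side view shows the fingers straddling the bar, with tips at crop (585,160) and (672,235) and the bar between them. I'll descend, then grip.

Call:
send_rows(targets=[[[0.1,0.1,-1.5],[0,0,0],5],[[0,0,-1.5],[0,0,0],5],[[0,0,-0.8],[0,0,0],5],[[0,0,0],[0,0,0],5],[[0,0,0],[0,0,0],5]])

```text
t: 2.9
position: [577.5, -208.4, 178.3]
tcp_rot: [-0.0, 0.994, 0.105, -0.0]
contact_force: [0.8, 0.1, 0.1]
finger_gap: 49.8
```

Call:
send_rows(targets=[[[0,0,0],[0,0,0],3],[[0,0,0],[0,0,0],2],[[0,0,0],[0,0,0],0.8],[[0,0,0],[0,0,0],0.8],[[0,0,0],[0,0,0],0.8]])

```text
t: 3.4
position: [577.7, -207.8, 178.6]
tcp_rot: [-0.0, 0.994, 0.105, 0.0]
contact_force: [-0.7, 3.8, 2.5]
finger_gap: 13.3
```

Call:
send_rows(targets=[[[0,0.05,-0.2],[0,0,0],0.8],[[0,0.05,-0.2],[0,0,0],0.8],[[0,0,-0.2],[0,0,0],0.8],[[0,0,0],[0,0,0],0.8]])

```text
t: 3.8
position: [577.5, -207.6, 172.1]
tcp_rot: [0.0, 0.995, 0.105, 0.0]
contact_force: [0.2, 0.6, 0.5]
finger_gap: 13.1
```

Call:
send_rows(targets=[[[0,0,-0.1],[0,0,0],0.8],[[0,0,-0.1],[0,0,0],0.8],[[0,0,0],[0,0,0],0.8],[[0,0,0],[0,0,0],0.8]])

```text
t: 4.2
position: [577.9, -207.6, 171.9]
tcp_rot: [0.001, 0.995, 0.105, 0.001]
contact_force: [-5.3, 2.1, 13.4]
finger_gap: 13.1
```

Call:
send_rows(targets=[[[0,0,-0.1],[0,0,0],0.8],[[0,0,0],[0,0,0],0.8],[[0,0,0],[0,0,0],0.8]])

```text
t: 4.5
position: [578.1, -207.7, 171.8]
tcp_rot: [0.001, 0.995, 0.105, 0.001]
contact_force: [-6.4, 2.6, 19.5]
finger_gap: 13.5
```

Run:
```python
from h import *
import cv2
b=robot.read_camera("side")[230:380,240:390,::-1]
cv2.imwrite("pics/c2.png",cv2.resize(b,(600,600),interpolation=3))
for i in range(3): robot.read_camera("top"); s=robot.read_state();print(s["position"],s["contact_force"])
```

```text
[ 578.12048237 -207.68692507  171.82250243] [-6.29027844  3.56580633 18.79684689]
[ 578.12515086 -207.68921683  171.83372011] [-5.55244007  3.39667391 19.75055915]
[ 578.12309396 -207.68994213  171.82051859] [-6.38710971  3.15175081 19.22487824]
```

View pics/c2.png

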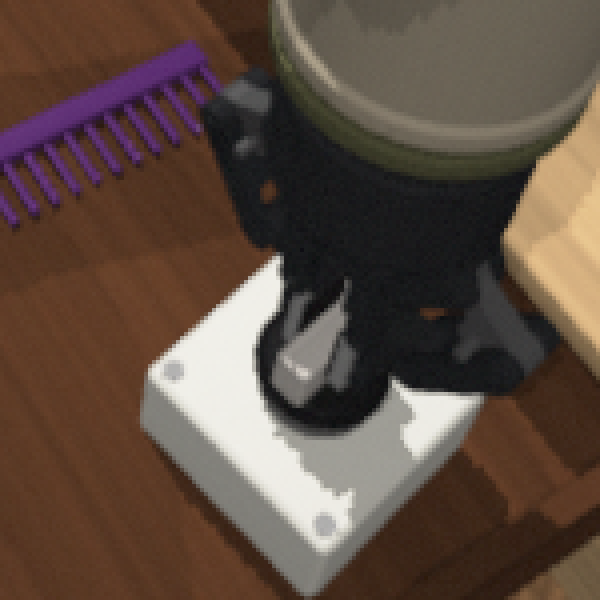

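The button is bottomed: the TCP fell about 6.8 mm and the force rises steeply. Now I'll turn clockwise in parts, rising with the cam.

Call:
send_rows(targets=[[[0,0,0.2],[0,0,0],0.8],[[0,0,0.04],[0,0,-5],0.8],[[0,0,0.04],[0,0,-5],0.8],[[0,0,0.04],[0,0,-5],0.8],[[0,0,0.04],[0,0,-5],0.8],[[0,0,0.04],[0,0,-5],0.8],[[0,0,0.04],[0,0,-5],0.8],[[0,0,0],[0,0,0],0.8]])

```text
t: 5.5
position: [577.4, -207.4, 173.7]
tcp_rot: [0.0, 0.988, -0.157, -0.0]
contact_force: [-1.2, 2.2, 2.9]
finger_gap: 13.3
```

Run:
```python
from h import *
from scipy.spatial.transform import Rotation as R
s=robot.read_state();print(s["position"],s["contact_force"],s["ft_torque"],s["qpos"],R.from_quat(s["tcp_rot"],scalar_first=True).as_matrix()[:,0])
```

```text
[ 577.44338115 -207.43937449  173.70801164] [-1.19157886  2.20919961  2.93864995] [0.33173087 0.19128009 0.0017936 ] [ 0.54669565  0.36627007 -0.34848378  1.55423542  0.12977462  1.2440374
 -1.70823493] [ 9.50727764e-01 -3.10026949e-01 -9.47162247e-05]
```

Call:
send_rows(targets=[[[0,0,0.04],[0,0,-5],0.8],[[0,0,0.04],[0,0,-5],0.8],[[0,0,0.04],[0,0,-5],0.8],[[0,0,0.04],[0,0,-5],0.8],[[0,0,0.04],[0,0,-5],0.8],[[0,0,0.04],[0,0,-5],0.8],[[0,0,0.04],[0,0,-5],0.8],[[0,0,0.04],[0,0,-5],0.8],[[0,0,0],[0,0,0],0.8]])

```text
t: 6.4
position: [577.5, -207.1, 176.9]
tcp_rot: [-0.0, 0.875, -0.484, -0.0]
contact_force: [0.1, 3.2, 3.6]
finger_gap: 13.2
```

```bash
cat > st.py <<'E'
from h import *
from scipy.spatial.transform import Rotation as R
s=robot.read_state();x=R.from_quat(s["tcp_rot"],scalar_first=True).as_matrix()[:,0]
print(s["t"],s["position"],s["contact_force"],s["ft_torque"],s["qpos"],np.degrees(np.arctan2(x[1],x[0])))
E
python3 st.py
```

```text
6.4 [ 577.4816137  -207.14241827  176.94099093] [0.09495369 3.21973174 3.63263301] [0.59816846 0.11423076 0.05700439] [ 0.46696584  0.3530816  -0.2472633   1.55515593  0.08936225  1.24473398
 -2.37583229] -57.90977434119241
```

Call:
send_rows(targets=[[[0,0,0.06],[0,0,-4],0.8],[[0,0,0.02],[0,0,-2],0.8],[[0,0,0],[0,0,0],0.8],[[0,0,0],[0,0,0],0.8]])

```text
t: 6.8
position: [577.4, -207.1, 177.4]
tcp_rot: [0.0, 0.849, -0.528, -0.0]
contact_force: [-0.2, 3.2, 0.1]
finger_gap: 13.2
```

```bash
python3 st.py
```

```text
6.8 [ 577.41570454 -207.06401959  177.38328416] [-0.24306465  3.15063798  0.1233824 ] [0.61898901 0.06374408 0.56375292] [ 0.4555834   0.35155065 -0.23297574  1.55521793  0.08387564  1.24526539
 -2.47359506] -63.72779266704228
```

The moment of 0.56 Nm shows the turn is at its stop. Now I'll release and rise.

Call:
send_rows(targets=[[[0,0,0],[0,0,0],2],[[0,0,0],[0,0,0],3],[[0,0,0],[0,0,0],3.5],[[0,0,0],[0,0,0],3.5],[[0,0,1.5],[0,0,0],3.5],[[0,0,3],[0,0,0],3.5],[[0,0,4],[0,0,0],3.5],[[-3,-2,3],[0,0,0],3.5],[[-4,-3,0],[0,0,0],3.5],[[-4,-3,0],[0,0,0],3.5]])

```text
t: 7.8
position: [466.9, -288.1, 295.1]
tcp_rot: [-0.0, 0.849, -0.529, 0.002]
contact_force: [-0.5, -1.7, -1.7]
finger_gap: 34.9
```

Call:
send_rows(targets=[[[-3,-4,0],[0,0,0],3.5],[[-3,-4,0],[0,0,0],3.5],[[-3,-4,0],[0,0,0],3.5],[[-2,-4,0],[0,0,0],3.5],[[0,0,0],[0,0,0],3.5]])

```text
t: 8.3
position: [352.3, -453.1, 293.8]
tcp_rot: [0.002, 0.846, -0.534, 0.0]
contact_force: [-0.3, -0.1, 0.0]
finger_gap: 34.6
```

```bash
python3 st.py
python3 - <<'E'
from h import *
import cv2
a=robot.read_camera("top")[140:240,295:395,::-1];b=robot.read_camera("side")[270:380,260:370,::-1]
cv2.imwrite("pics/c3.png",np.hstack([cv2.resize(x,(400,400),interpolation=3) for x in(a,b)]))
E
```

```text
8.3 [ 352.27699523 -453.08469605  293.79283656] [-0.26287325 -0.0552181   0.02927776] [ 0.01823026  0.01817091 -0.01889556] [ 0.83789407  0.19214534 -0.0109246   1.50467782  0.00503946  1.44361343
 -1.87030686] -64.51754331977084
```

View pics/c3.png

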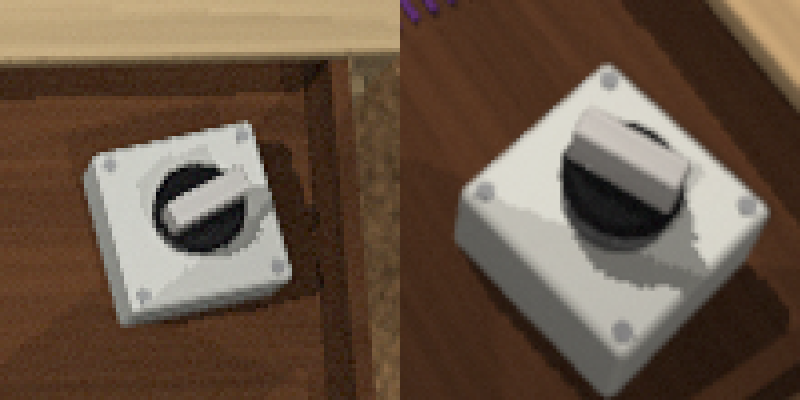

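The bar now points to about -64° yaw against 12° before, so it has turned about 76°. In the side view the bar top is back at row 310 (311 before; fully down would be about 2.5 px lower), so the head is up. The arm is clear, so I'm handing in.

```bash
python3 -c "
from workcell import robot
print(robot.job_done())"
```

```text
the job is handed in; nothing more can be done
None
```

The panic button was pushed fully down, turned clockwise to its stop and came back up reset. I then let go, moved the arm clear and handed the job in at about 8.4 s; hand-in gives no verdict.

- **Push:** I gripped the bar and pressed. The tool went down about 6.8 mm, and the force then rose to about 19 N, so the head was at its hard stop.
- **Turn:** The tool turned 76° and met the stop at about 0.56 Nm, rising about 5.6 mm with the cam.
- **Final state:** After release, the last pictures show the bar at about -64° yaw, against about 12° at the start. The bar top is back at its original image height to about 1 px, where fully down would be about 2.5 px lower. The force on the tool read near zero.
- **Chime:** The arm never went near the door-chime button.
- **Disagreement:** My two-view height for the bar top was about 190 mm, against 195 mm in the text. This was within picture-reading error and the grip fitted.

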